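# Tip the sharps tube out of the red-handled tip cart

### The job

Lift the handle of the red-handled tip cart so that the yellow sharps tube rolls out over the wheel into the red bin, keeping the cart tipped until the tube lies in the bin. Then lower the handle gently until the cart stands on its legs again and let go. Leave the blue-handled cart alone.

Things in the scene. Friction and masses are not known exactly. Their poses are not given: they have to be found in the camera images.
- used_cart: Aluminium tip cart with RED handle. It only pivots on its wheel axle (wheel in a fixed dock). Origin: axle, 50 mm above bench; x forward over the wheel, y left, z up; standing on its legs z is vertical, lifting turns it nose-down about y, stop at 63 deg. Handle: round bar along y, 16 mm thick, centre (-210,0,100) mm, free for 90 mm, 105 mm behind tub. Lift about 5 N; falls back if let go.
- sharps_tube_mid (a point): Centre of the closed yellow sharps tube with white lid, 50 mm across, 100 mm long, about 0.22 kg. It lies across the red-handled cart's tub (135 x 130 mm, 50 mm walls, open front), axis = own y, against the rear wall. The tub floor slopes 17 deg nose-up and ends in a 3 mm lip, so the tube rolls out only when the cart is tipped some 20 to 45 deg (0.35 to 0.8 rad).
- red_bin: Fixed open red bin just in front of the red-handled cart's wheel, 134 mm long (own x, away from the cart), 168 mm wide, front wall (cart side) 40 mm high, back wall 95 mm high, walls and floor 4 mm. Origin on the bench under the middle of the front wall's outer face; the bin reaches from there to x = 134 mm.
- clean_cart: Bystander: the same kind of tip cart with a BLUE cross handle, holding a white bottle with a blue cap, with a grey bin before it. Same frame and sizes as the red-handled one. It must stay standing as it is. Which cart is on the left changes.
There are look-alikes about, which are no part of the job. There is more than one size of the part that bears sharps_tube_mid; the job needs the smallest.

How it is judged:
By the outcome, as a careful person would: the job done as asked, in the order asked, and still so for the second after the job is handed in, with the robot touching nothing.
It also fails if it takes over 45 s, if anything falls off the work surface, if the arm or the gripper's body presses on something with over 40 N, if the wrist force passes 120 N, or if a joint passes its speed limit or range.

### The arm

A 6-joint arm with a two-finger parallel gripper is mounted at the origin on the work surface. World frame = base frame: x ahead of the robot, y to its left, z up, the work surface at z = 0. Lengths are in mm, angles in rad, forces in N, time in s.
With the tool pointing down it reaches from about 400 to 925 mm from the base axis. Payload 12.5 kg.
Tool frame: the origin (TCP) lies between the finger pads; the fingertips stand 25 mm ahead of it and the grasp point (between the pads) lies 6 mm ahead of it; z points along the fingers, y is the line along which they close (so a half turn about z gives the same grasp; the last joint's range is limited). The gripper opens to 95 mm and grips with 3 to 60 N. Pads are 20 mm wide; open, the fingers measure 119 mm over their backs; the gripper's body (75 mm by 180 mm) begins 59 mm behind the grasp point.
Start: joints at [1.11, 0.491, 1.559, -0, 1.092, -0.106], TCP at [217.11, 586.095, 239.661] pointing down, gripper open.
Joint ranges: [-3.1, 3.1], [-0.84, 2.19], [0.05, 2.79], [-1.13, 4.28], [0.06, 2.93], [-2.69, 2.69]. Speed limits (rad/s): [2.22, 2.22, 2.79, 3.14, 3.14, 3.14].

### API

Orientations are given as [roll, pitch, yaw] about the fixed x, y, z axes, in that order (R = Rz(yaw) Ry(pitch) Rx(roll)).
In Python, from cell import state, read_camera, job_done, cut_out gives the robot as it stands. The module is installed in compiled form; this text tells all that it offers.
- The arm moves only by the tool jog_arm, never from a script. Its argument "motion" is a list of rows, each a list of 2 entries, a list of its own where there are three numbers: the shift along the tool's x, y, z in mm, then the turn about the tool's z in rad. A call has 1 to 5 rows; each row is the pose to reach, as a shift and turn from the pose commanded when the call began, along the tool's axes at that moment; what a row does not reach only later rows make up. A row lasts 1/10 s, in which the tool goes at most 50 mm and 8.59 degrees, less where a joint would pass 70% of its speed; a pose out of reach is approached as far as the arm can. A call with a gripper value outside its range is refused whole. "grip" is the closure, from 0 (fully open) to 1 (shut), set as the call begins (left out, the last holds). The fingers move at their own pace and stop on an object; the grip force is fixed at half the most. Time passes only in rows, so rows that repeat a pose let the fingers close. It gives the time, the measured TCP pose, the force, the opening and the grip force at its end, in the units of the state.
- state(): the state, without advancing time (a new reading comes with each control period).
- read_camera(name): name is "side" or "top"; returns a dict with "img" (420x560x3 uint8, blue, green, red), "vertical_fov" (degrees; the focal length in pixels is half the picture's height over the tangent of half this angle, whatever the lens; pixels are square), "cx", "cy" (the principal point, pixels), "extrinsics" (4x4, takes a point from camera to world coordinates). Camera axes: x right, y up, looking along -z (the intrinsics and any distortion apply to the point x, -y, -z); pixel columns grow to the right and rows downward; lengths in mm; the calibration is good to about 2 mm. A picture is of the moment at which its call begins. There is no depth.
- job_done(): hands the job in; it is judged then, once.
Trained networks look in a picture, given as the dict that the camera call returned (one of the last four; its "shot" number tells which), for a name from the list of things; names that differ only in an ending like _2 or _b are one class to them, and where a whole thing is asked for, a point or a joint stands for the part that bears it (a point fixed in the world has none). Each returns a list of dicts, best first, with "p" (0 to 1); they miss things now and then, are a little off and sometimes report something else, mostly with a low value. They report only what shows in the picture. A call takes as long as a camera call. They do not tell look-alikes from the thing itself.
- cut_out(name, picture): "region" (420x560 bool, what is visible of it) and "box" ([left, top, right, bottom] in pixels, round what is visible of it).
The state is a dict: "t": time; "joints": joint angles; "qvel": joint speeds; "tau": joint torques, N m; "eef_pos": TCP position; "tcp_rot": TCP orientation; "ft_force": force on the tool from outside, world axes, zero at the start; "moment": the same for the moment, N m; "opening": opening from 0.0 (shut) to 1.0 (fully open); "grip_force": force on a finger pad.
Only numpy, scipy, OpenCV 4.12 (cv2) and the standard library are available. Lean on these libraries where they do the work, as an engineer would, in place of code of your own. Each camera call takes 0.05 s, during which the arm holds its last target. There are 200 camera calls.

## Working session

There is one attempt and no reset: what is moved stays moved. The work goes in short steps, Python scripts to look and compute and a tool call to move; the robot and the scene stay as the last step left them, time stands still between calls to the robot, and variables do not carry over. Pictures are saved under pics/ and viewed, at most 10 in all, crops included, and the job is handed in when it is done.

Besides the shell and the picture viewer there is one more tool, called in YAML: its name, and indented under it one key for each argument. jog_arm: Moves the arm, as the interface text tells. Its arguments: {"type":"object","properties":{"motion":{"type":"array"},"grip":{"type":"number"}},"required":["motion"]}

```bash
mkdir -p pics
cat > h.py <<'E'
from cell import *
import numpy as np,cv2,pickle
def shot(n):
    return read_camera(n)
def K(p):
    f=p['img'].shape[0]/2/np.tan(np.radians(p['vertical_fov'])/2); return f
def ray(p,u,v):
    f=K(p);E=np.array(p['extrinsics']);d=E[:3,:3]@np.array([(u-p['cx'])/f,-(v-p['cy'])/f,-1]);return E[:3,3],d/np.linalg.norm(d)
def atz(p,u,v,z):
    o,d=ray(p,u,v);return o+d*(z-o[2])/d[2]
def proj(p,X):
    E=np.array(p['extrinsics']);c=(np.asarray(X)-E[:3,3])@E[:3,:3];f=K(p)
    return np.array([p['cx']+f*c[...,0]/-c[...,2],p['cy']-f*c[...,1]/-c[...,2]]).T
E
python3 - <<'E'
from h import *
for n in ['top','side']:
    p=shot(n);cv2.imwrite(f'pics/{n}0.png',p['img']);print(n,K(p),{k:v for k,v in p.items() if k not in('img',)})
    pickle.dump(p,open(f'{n}0.pkl','wb'))
    for t in ['used_cart','sharps_tube_mid','red_bin','clean_cart']:
        print(t,[(round(r['p'],2),r['box'],int(r['region'].sum())) for r in cut_out(t,p)])
print(state())
E
```

```text
top 500.3498594667611 {'vertical_fov': 45.536201828476834, 'cx': 284.63620781948975, 'cy': 213.57892292259834, 'extrinsics': array([[-1.82352004e-02,  9.97551500e-01, -6.75165277e-02,
         5.11417345e+02],
       [-9.99833701e-01, -1.82082171e-02,  1.01506446e-03,
         2.58873985e+00],
       [-2.16776517e-04,  6.75238097e-02,  9.97717639e-01,
         1.29244808e+03],
       [ 0.00000000e+00,  0.00000000e+00,  0.00000000e+00,
         1.00000000e+00]]), 'shot': 1}
used_cart [(0.77, [152.6, 163.9, 228.3, 276.9], 3356)]
sharps_tube_mid [(0.65, [255.6, 162.9, 301.8, 223.7], 1540), (0.64, [255.9, 250.7, 316.8, 293.2], 1506), (0.19, [139.1, 87.9, 221.1, 160.9], 4469)]
red_bin [(0.82, [137.9, 91.6, 222.7, 162.9], 4468)]
clean_cart [(0.65, [356.1, 156.6, 427.5, 269.2], 3581)]
side 447.80637961658147 {'vertical_fov': 50.2487093975648, 'cx': 274.61467862599216, 'cy': 211.9601167683825, 'extrinsics': array([[ 7.92111740e-01,  3.85230874e-01, -4.73451334e-01,
         1.93081798e+02],
       [-6.10025560e-01,  5.25928616e-01, -5.92678586e-01,
        -5.34239833e+02],
       [ 2.068351
[... 551 characters left out ...]
3.1], 6953)]
{'t': 0.5, 'joints': array([ 1.11039239e+00,  4.90917217e-01,  1.55892354e+00, -1.31354417e-05,
        1.09171102e+00, -1.05623222e-01]), 'qvel': array([ 2.00641086e-03, -2.13226288e-03, -1.94032742e-03,  1.41448297e-03,
        4.51868132e-05,  4.05113837e-04]), 'tau': array([-1.80625037e-03, -6.12058997e+01, -2.58280510e+01,  6.91778306e-02,
        4.49014257e-02,  2.06138628e-05]), 'eef_pos': array([217.11125923, 586.08009874, 239.64212426]), 'tcp_rot': array([3.14155323e+00, 1.59014285e-05, 2.78681800e+00]), 'ft_force': array([ 0.16587718, -0.87444742,  1.05155026]), 'moment': array([ 0.01781473,  0.00793751, -0.01809847]), 'grip_force': 0.0, 'opening': 0.9980289847100126}
```

View pics/top0.png

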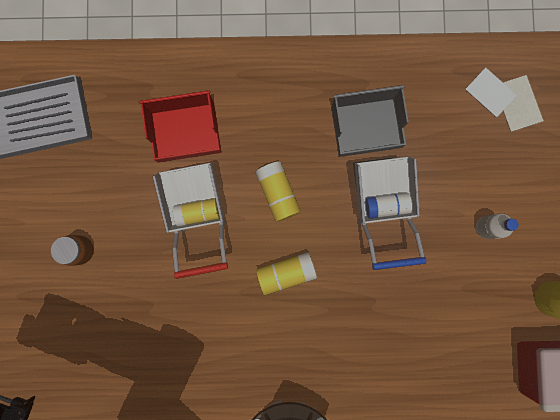

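View pics/side0.png

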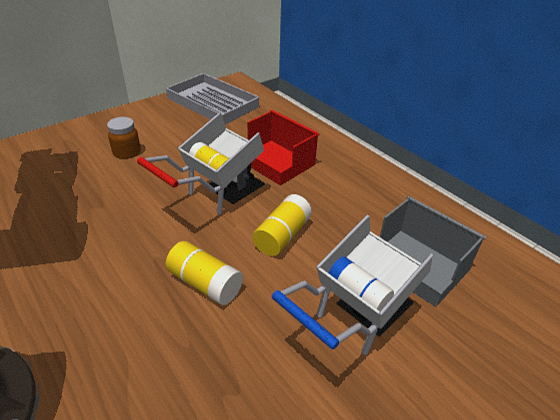

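The red-handled cart is on the left at top (195,220) and side (205,160). Its bin is at top (180,127). There are three yellow tubes in the top view:
- (196,211): lies in the red cart's tub and is the smallest.
- (278,190): loose on the bench and larger.
- (286,273): loose on the bench and larger.

The one in the tub fits the description. Next I'll fit the cart pose from the red handle and enlarge a crop to confirm.

```bash
cat > fit.py <<'E'
from h import *
from scipy.optimize import least_squares
def redmask(p,box):
    b,g,r=[p['img'][...,i].astype(int) for i in range(3)]
    m=((r>110)&(g<70)&(b<70)).astype(np.uint8); z=np.zeros_like(m);x0,y0,x1,y1=box;z[y0:y1,x0:x1]=m[y0:y1,x0:x1]
    n,l,s,c=cv2.connectedComponentsWithStats(z); return l==1+np.argmax(s[1:,4])
def bar(p,box):
    v,u=np.nonzero(redmask(p,box));P=np.c_[u,v].astype(float);c=P.mean(0);d=np.linalg.svd(P-c,full_matrices=0)[2][0]
    t=(P-c)@d;return c,d,t.min(),t.max(),len(P)
if __name__=='__main__':
    t=pickle.load(open('top0.pkl','rb'));s=pickle.load(open('side0.pkl','rb'))
    bt=bar(t,(160,255,240,285));bs=bar(s,(130,150,185,195));print(bt,bs)
    et=sorted([bt[0]+bt[1]*bt[2],bt[0]+bt[1]*bt[3]],key=lambda e:e[0])   # left = +y
    es=sorted([bs[0]+bs[1]*bs[2],bs[0]+bs[1]*bs[3]],key=lambda e:e[0])
    for e in et+[bt[0]]: print('top z150',atz(t,*e,150).round(1))
    for e in es+[bs[0]]: print('side z150',atz(s,*e,150).round(1))
    for ct,cs in zip([et[0],et[1],bt[0]],[es[0],es[1],bs[0]]):
        o1,d1=ray(t,*ct);o2,d2=ray(s,*cs);k=np.linalg.lstsq(np.c_[d1,-d2],o2-o1,rcond=None)[0]
        a,b=o1+k[0]*d1,o2+k[1]*d2;print('tri',(a+b)/2,np.linalg.norm(a-b))
    a=cv2.resize(t['img'][85:285,130:330],None,fx=2.5,fy=2.5);b=cv2.resize(s['img'][100:225,130:325],(300,192))
    c=np.zeros((500,800,3),np.uint8);c[:,:500]=a;c[:192,500:]=b;cv2.imwrite('pics/crop.png',c)
E
python3 fit.py
```

```text
(array([199.92580645, 270.40322581]), array([-0.98382222,  0.17914755]), np.float64(-26.799493128899933), np.float64(26.50903277498136), 310) (array([156.68670886, 170.99367089]), array([0.82695406, 0.5622695 ]), np.float64(-23.02367906315466), np.float64(22.424412164101366), 316)
top z150 [453.3 255.4 150. ]
top z150 [472.7 136.2 150. ]
top z150 [462.9 196.1 150. ]
side z150 [454.6 259.7 150. ]
side z150 [475.8 134.2 150. ]
side z150 [465.7 193.9 150. ]
tri [453.22449694 254.78102645 153.23689743] 0.4493306344290848
tri [474.31479189 135.33652536 149.89711267] 3.6822956110707703
tri [464.46900878 195.4522664  149.59845892] 3.4792683479918423
```

View pics/crop.png

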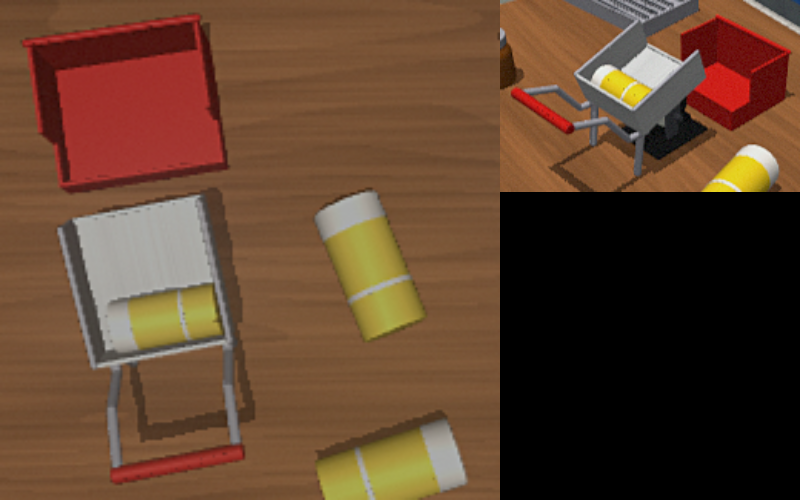

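The crop shows the red cart holding the small tube against its rear wall at about (163,320), with the two loose tubes clearly larger. The handle centre is about (464,195,150), cart yaw about 0.165, and the axle about (671,230,50). I'm moving the arm above the handle.

jog_arm:
  motion:
    - [[-35,-27,0],0.1]
    - [[-72,-55,0],0.21]
    - [[-109,-83,0],0.32]
    - [[-146,-112,0],0.42]
    - [[-184,-140,0],0.53]
  grip: 0

```text
t: 1.0
eef_pos: [341.6, 389.3, 239.8]
tcp_rot: [3.141, -0.0, 2.253]
ft_force: [0.8, 0.9, -0.0]
opening: 0.999
grip_force: 0.0
```

```bash
cat > to.py <<'E'
from h import *
import sys
# world target x y z yaw -> shift in tool axes
X=np.array([float(a) for a in sys.argv[1:4]]);yaw=float(sys.argv[4])
s=state();y=s['tcp_rot'][2]
from scipy.spatial.transform import Rotation as R
r=R.from_euler('xyz',s['tcp_rot']).as_matrix()
print(s['t'],s['eef_pos'].round(1),s['tcp_rot'].round(3),'shift',(r.T@(X-s['eef_pos'])).round(1),'turn',round((y-yaw+np.pi)%(2*np.pi)-np.pi,3),s['ft_force'].round(1))
E
python3 to.py 464 195.5 240 1.736
```

```text
1.0 [341.6 389.3 239.8] [ 3.141 -0.     2.253] shift [-2.276e+02 -2.710e+01 -2.000e-01] turn 0.517 [ 0.8  0.9 -0. ]
```

jog_arm:
  motion:
    - [[-45,-5,0],0.1]
    - [[-90,-11,0],0.21]
    - [[-136,-16,0],0.32]
    - [[-182,-22,0],0.42]
    - [[-228,-27,0],0.517]

```text
t: 1.5
eef_pos: [465.3, 195.6, 239.9]
tcp_rot: [3.141, -0.0, 1.736]
ft_force: [1.1, 0.5, 0.2]
opening: 1.002
grip_force: 0.0
```

```bash
python3 to.py 464 195.5 156 1.736
```

```text
1.5 [465.3 195.6 239.9] [ 3.141 -0.     1.736] shift [ 0.1 -1.3 83.9] turn -0.0 [1.1 0.5 0.2]
```

jog_arm:
  motion:
    - [[0,-1,25],0]
    - [[0,-1,45],0]
    - [[0,-1,62],0]
    - [[0,-1,75],0]
    - [[0,-1,84],0]

```text
t: 2.0
eef_pos: [463.5, 197.1, 154.9]
tcp_rot: [-3.141, -0.0, 1.74]
ft_force: [-0.4, 0.5, 0.3]
opening: 1.0
grip_force: 0.0
```

Run:
```python
from h import *
s=shot('side');t=shot('top')
cv2.imwrite('pics/g.png',np.hstack([cv2.resize(s['img'][80:240,90:270],(450,400)),cv2.resize(t['img'][200:340,130:270],(350,350))[:, :].copy() if 0 else cv2.resize(t['img'][180:340,130:270],(350,400))]))
print(state()['eef_pos'],state()['ft_force'])
```

```text
[463.26079041 197.10871758 154.85364193] [-0.22463928  1.33650758  0.71358123]
```

View pics/g.png

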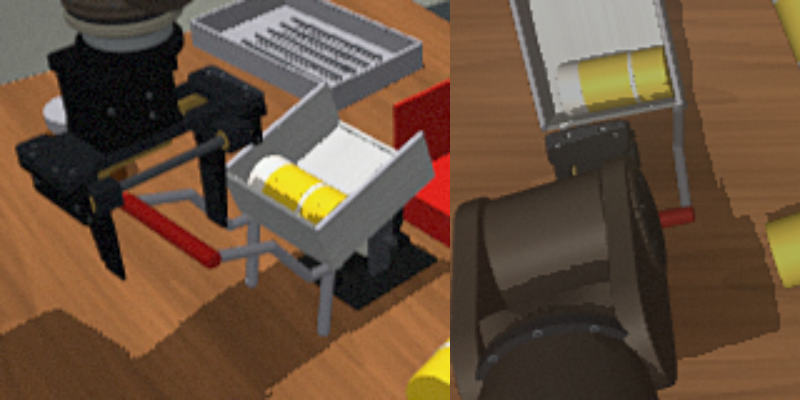

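The fingers straddle the red bar (left finger at (115,270), right at (215,215)), and the body is clear of the tub. Closing.

jog_arm:
  motion:
    - [[0,0,0],0]
    - [[0,0,0],0]
    - [[0,0,0],0]
    - [[0,0,0],0]
    - [[0,0,0],0]
  grip: 1

```text
t: 2.6
eef_pos: [463.6, 197.3, 155.9]
tcp_rot: [3.141, -0.0, 1.74]
ft_force: [1.4, 0.2, -0.1]
opening: 0.637
grip_force: 0.0
```

```bash
python3 to.py 464 195.5 156 1.736
python3 - <<'E'
import numpy as np
r=np.hypot(210,100);a=np.arctan2(100,210)
for d in range(0,56,3):
    t=np.radians(d);print(d,round(210-r*np.cos(a+t),1),round(-(r*np.sin(a+t)-100),1),end=' | ')
E
```

```text
2.6 [463.6 197.3 155.9] [ 3.141 -0.     1.74 ] shift [-1.8  0.1 -0.1] turn 0.004 [ 1.4  0.2 -0.1]
0 0.0 0.0 | 3 5.5 -10.9 | 6 11.6 -21.4 | 9 18.2 -31.6 | 12 25.4 -41.5 | 15 33.0 -50.9 | 18 41.2 -60.0 | 21 49.8 -68.6 | 24 58.8 -76.8 | 27 68.3 -84.4 | 30 78.1 -91.6 | 33 88.3 -98.2 | 36 98.9 -104.3 | 39 109.7 -109.9 | 42 120.9 -114.8 | 45 132.2 -119.2 | 48 143.8 -123.0 | 51 155.6 -126.1 | 54 167.5 -128.7 |
```

jog_arm:
  motion:
    - [[0,0,0],0]
    - [[0,0,0],0]
    - [[0,0,0],0]
    - [[0,0,0],0]
    - [[0,0,0],0]

```text
t: 3.1
eef_pos: [463.6, 197.2, 155.6]
tcp_rot: [3.142, -0.0, 1.74]
ft_force: [0.0, -0.6, -0.1]
opening: 0.217
grip_force: 0.0
```

jog_arm:
  motion:
    - [[0,0,0],0]
    - [[0,0,0],0]
    - [[0,0,0],0]
    - [[0,0,0],0]
    - [[0,0,0],0]

```text
t: 3.6
eef_pos: [463.7, 197.2, 155.6]
tcp_rot: [3.141, -0.0, 1.74]
ft_force: [1.7, -0.1, -1.1]
opening: 0.163
grip_force: 30.0
```

The bar is gripped (15.5 mm opening) with almost no side force. Lifting along the arc, the first call to 12°.

jog_arm:
  motion:
    - [[0,2.6,-5.5],0]
    - [[0,5.5,-11],0]
    - [[0,11.6,-21.4],0]
    - [[0,18.2,-31.6],0]
    - [[0,25.4,-41.5],0]

```text
t: 4.1
eef_pos: [488.0, 201.4, 197.6]
tcp_rot: [-3.139, -0.0, 1.74]
ft_force: [-1.2, 0.3, -4.2]
opening: 0.161
grip_force: 30.0
```

jog_arm:
  motion:
    - [[0,7.6,-9.4],0]
    - [[0,15.8,-18.5],0]
    - [[0,21.5,-24.3],0]
    - [[0,27.4,-29.9],0]
    - [[0,33.4,-35.3],0]

```text
t: 4.6
eef_pos: [519.8, 206.9, 233.5]
tcp_rot: [-3.137, 0.0, 1.74]
ft_force: [-13.6, -2.0, 9.7]
opening: 0.16
grip_force: 30.0
```

jog_arm:
  motion:
    - [[0,6.4,-4.9],0]
    - [[0,13,-9.6],0]
    - [[0,19.7,-14],0]
    - [[0,26.6,-18.1],0]
    - [[0,33.7,-21.8],0]

```text
t: 5.1
eef_pos: [553.5, 212.7, 257.1]
tcp_rot: [-3.14, -0.0, 1.74]
ft_force: [-17.0, -3.3, 25.9]
opening: 0.162
grip_force: 30.0
```

Run:
```python
from h import *
s=shot('side');t=shot('top')
cv2.imwrite('pics/l1.png',np.hstack([cv2.resize(s['img'][50:250,120:330],(420,400)),cv2.resize(t['img'][70:270,100:280],(360,400))]))
print(state()['eef_pos'],state()['ft_force'])
```

```text
[554.4547077  212.78264028 257.52098788] [-14.38835827  -2.29864339  21.53677927]
```

View pics/l1.png

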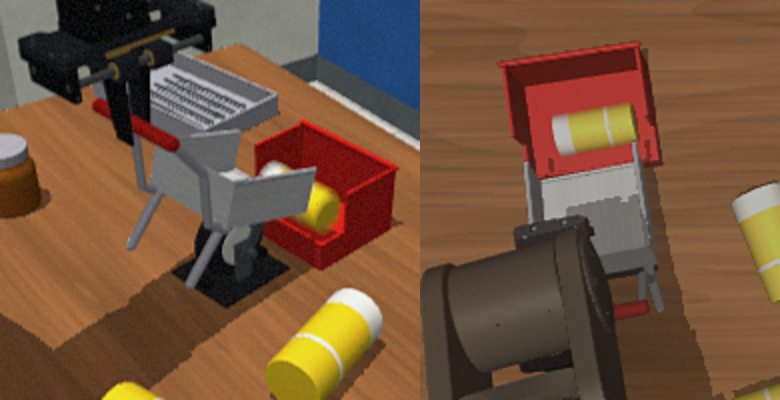

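At about 38° of tip, the tube is rolling out over the lip into the bin (side crop (315,205), top crop (595,130)). The force pattern shows I'm pushing slightly toward the axle. I'll ease outward 2 mm and hold the cart tipped.

jog_arm:
  motion:
    - [[0,-0.5,-1],0]
    - [[0,-1,-2],0]
    - [[0,-1,-2],0]
    - [[0,-1,-2],0]
    - [[0,-1,-2],0]

```text
t: 5.7
eef_pos: [553.5, 212.6, 257.1]
tcp_rot: [-3.141, -0.0, 1.74]
ft_force: [-6.2, -1.1, 8.8]
opening: 0.162
grip_force: 30.0
```

jog_arm:
  motion:
    - [[0,0,0],0]
    - [[0,0,0],0]
    - [[0,0,0],0]
    - [[0,0,0],0]
    - [[0,0,0],0]

```text
t: 6.2
eef_pos: [553.5, 212.6, 257.1]
tcp_rot: [-3.141, -0.0, 1.74]
ft_force: [-6.3, -1.3, 8.5]
opening: 0.16
grip_force: 30.0
```

Run:
```python
from h import *
s=shot('side');t=shot('top')
cv2.imwrite('pics/l2.png',np.hstack([cv2.resize(s['img'][50:250,120:330],(420,400)),cv2.resize(t['img'][70:270,100:280],(360,400))]))
print(state()['eef_pos'],state()['ft_force'])
```

```text
[553.51274521 212.63395247 257.06948433] [-6.72022732  0.20379349  7.88230273]
```

View pics/l2.png

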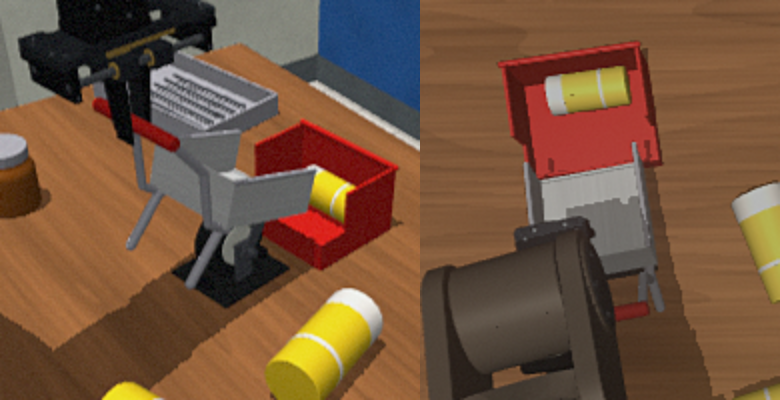

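The tube now lies on the bin floor by the back wall (top crop (587,90), side crop (335,195)) and is at rest. Lowering back along the arc, gently.

jog_arm:
  motion:
    - [[0,-7,4],0]
    - [[0,-14.2,7.6],0]
    - [[0,-23.9,14.8],0]
    - [[0,-33.3,22.6],0]
    - [[0,-42.2,31],0]

```text
t: 6.8
eef_pos: [512.0, 205.6, 225.0]
tcp_rot: [3.141, -0.0, 1.74]
ft_force: [-1.6, 2.3, 1.0]
opening: 0.16
grip_force: 30.0
```

jog_arm:
  motion:
    - [[0,-8.6,8.8],0]
    - [[0,-16.6,18],0]
    - [[0,-24.2,27.8],0]
    - [[0,-31.2,37.8],0]
    - [[0,-34.6,43],0]

```text
t: 7.3
eef_pos: [477.3, 199.7, 181.4]
tcp_rot: [-3.141, -0.0, 1.74]
ft_force: [-2.2, 3.8, 2.3]
opening: 0.161
grip_force: 30.0
```

```bash
python3 to.py 463.7 197.2 155.6 1.74
```

```text
7.3 [477.3 199.7 181.4] [-3.141 -0.     1.74 ] shift [ -0.2 -13.8  25.8] turn -0.0 [-2.2  3.8  2.3]
```

jog_arm:
  motion:
    - [[0,-3.5,6],0]
    - [[0,-6.8,12],0]
    - [[0,-9.6,17],0]
    - [[0,-11.5,21],0]
    - [[0,-12.7,23.5],0]

```text
t: 7.8
eef_pos: [465.0, 197.6, 158.3]
tcp_rot: [-3.141, -0.0, 1.74]
ft_force: [-4.2, 4.0, 1.0]
opening: 0.161
grip_force: 30.0
```

jog_arm:
  motion:
    - [[0,-0.5,1],0]
    - [[0,-1,2],0]
    - [[0,-1.1,2.3],0]
    - [[0,-1.1,2.3],0]
    - [[0,-1.1,2.3],0]

```text
t: 8.3
eef_pos: [464.1, 197.5, 156.2]
tcp_rot: [-3.141, -0.0, 1.74]
ft_force: [-3.9, 3.8, 0.7]
opening: 0.159
grip_force: 30.0
```

jog_arm:
  motion:
    - [[0,-0.3,0.5],0]
    - [[0,-0.6,1],0]
    - [[0,-0.6,1],0]

```text
t: 8.6
eef_pos: [463.7, 197.4, 155.5]
tcp_rot: [-3.141, -0.0, 1.74]
ft_force: [-4.2, 3.8, 1.6]
opening: 0.164
grip_force: 30.0
```

jog_arm:
  motion:
    - [[0,-0.3,0.5],0]
    - [[0,-0.4,1],0]
    - [[0,-0.4,1],0]

```text
t: 8.9
eef_pos: [463.7, 197.4, 155.3]
tcp_rot: [3.14, -0.0, 1.74]
ft_force: [-6.0, 3.3, 12.0]
opening: 0.16
grip_force: 30.0
```

The legs are in contact (12 N up on the tool). Easing off 0.5 mm and opening.

jog_arm:
  motion:
    - [[0,0,-0.5],0]
    - [[0,0,-0.5],0]
    - [[0,0,-0.5],0]
    - [[0,0,-0.5],0]
    - [[0,0,-0.5],0]
  grip: 0

```text
t: 9.4
eef_pos: [463.5, 197.1, 154.8]
tcp_rot: [-3.142, 0.0, 1.74]
ft_force: [-0.2, -0.9, 0.2]
opening: 0.527
grip_force: 0.0
```

jog_arm:
  motion:
    - [[0,0,0],0]
    - [[0,0,0],0]
    - [[0,0,0],0]
    - [[0,0,0],0]
    - [[0,0,0],0]

```text
t: 9.9
eef_pos: [463.5, 197.2, 154.9]
tcp_rot: [3.141, -0.0, 1.74]
ft_force: [-0.8, -0.1, 0.3]
opening: 0.944
grip_force: 0.0
```

jog_arm:
  motion:
    - [[0,0,-10],0]
    - [[0,0,-30],0]
    - [[0,0,-60],0]
    - [[0,0,-95],0]
    - [[0,0,-130],0]

```text
t: 10.4
eef_pos: [463.1, 197.1, 287.0]
tcp_rot: [3.141, -0.0, 1.74]
ft_force: [-0.1, -0.1, 0.1]
opening: 1.002
grip_force: 0.0
```

jog_arm:
  motion:
    - [[0,-15,-15],0]
    - [[0,-30,-25],0]
    - [[0,-45,-30],0]
    - [[0,-50,-30],0]
    - [[0,-50,-30],0]

```text
t: 10.9
eef_pos: [413.6, 188.7, 315.0]
tcp_rot: [3.141, -0.0, 1.74]
ft_force: [-0.2, 0.3, 0.4]
opening: 1.002
grip_force: 0.0
```

Run:
```python
from h import *
s=shot('side');t=shot('top')
cv2.imwrite('pics/end.png',np.hstack([cv2.resize(s['img'][50:350,120:440],(427,400)),cv2.resize(t['img'][70:290,100:300],(364,400))]))
print(state()['eef_pos'],state()['ft_force'],state()['opening'])
```

```text
[414.40247591 188.80996104 314.61672984] [ 0.82096844  0.42669622 -0.48000778] 0.9998004568642125
```

View pics/end.png

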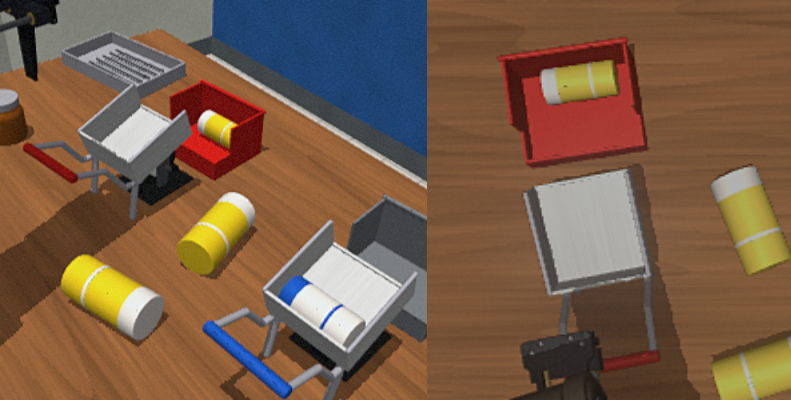

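The red cart stands empty on its legs (side crop (135,140)), the tube lies in the red bin (215,128), the blue cart is untouched and the gripper is clear.

```bash
python3 -c "
from cell import *
print(job_done())"
```

```text
the job is handed in; nothing more can be done
None
```

The job is handed in: the yellow tube lies in the red bin, the red-handled cart is lowered onto its legs and released, and the blue-handled cart was not touched.

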